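# Feel out the cheese portioner's sticky spot and lock the carriage there

## Robot

A 6-joint arm with a two-finger parallel gripper is mounted at the origin on the work surface. World frame = base frame: x ahead of the robot, y to its left, z up, the work surface at z = 0. Lengths are in m, angles in rad, forces in N, time in s.
With the tool pointing down it reaches from about 0.2 to 0.875 m from the base axis. Payload 3.4 kg.
Tool frame: the origin (TCP) lies between the finger pads; the fingertips stand 14 mm ahead of it and the grasp point (between the pads) lies 5 mm behind it; z points along the fingers, y is the line along which they close (so a half turn about z gives the same grasp; the last joint's range is limited). The gripper opens to 94 mm and grips with 3 to 60 N. Pads are 16 mm wide; open, the fingers measure 119 mm over their backs; the gripper's body (75 mm by 177 mm) begins 78 mm behind the grasp point.
Start: joints at [-1.347, 0.276, 1.505, -0, 1.361, -0.121], TCP at [0.194, -0.541, 0.219] pointing down, gripper open.
Joint ranges: [-2.89, 2.89], [-0.75, 2.08], [0.22, 2.7], [-1.18, 4.32], [0.11, 2.71], [-2.7, 2.7]. Speed limits (rad/s): [2.57, 2.57, 3.14, 3.14, 3.14, 3.14].

## Interface

Orientations are given as a unit quaternion [x, y, z, w].
In Python, from plant import ctrl gives the robot as it stands. The module is installed in compiled form; this text tells all that it offers.
- The arm moves only by the tool servo_tool, never from a script. Its arguments are lists of equal length, an entry for each row: "translation": the shift along the tool's x, y, z as a fraction of full scale, a list of three; "turn": the turn about the tool's z as a fraction of full scale; "grip": the closure in counts, from 0 (fully open) to 255 (shut). A call has exactly 10 rows; each row is the pose to reach, as a shift and turn from the pose commanded when the call began, along the tool's axes at that moment, turning the shorter way round; what a row does not reach only later rows make up. Full scale, the value 1, is 120 mm for a shift and pi rad for a turn. A row lasts 1/8 s, in which the tool goes at most 62.5 mm and 10.7 degrees, less where a joint would pass 70% of its speed; a pose out of reach is approached as far as the arm can. A call with a number of a shift or a turn outside -1 to 1 is refused whole. A call with a gripper value outside its range is refused whole. The fingers move at their own pace and stop on an object; "grip_force" is the grip in N (left out, the last holds). Time passes only in rows, so rows that repeat a pose let the fingers close, or fill a call up. It gives the time, the measured TCP pose, the force, the opening and the grip force at its end, in the units of the state.
- ctrl.sense(): the state, without advancing time (a new reading comes with each control period).
- ctrl.snapshot(name): name is "scene" or "top" or "wrist"; returns the picture (400x640x3 uint8, blue, green, red); there is no depth.
- ctrl.calibration(name): a dict with "fx", "fy", "cx", "cy" (pixels), "R" (3x3) and "t" (3): a world point X has camera coordinates R X + t. Camera axes: x right, y down, z forward; pixel columns grow to the right and rows downward; lengths in m; the calibration is good to about 2 mm. A picture is of the moment at which its call begins: read the wrist's pose just before it. calibration takes no time and is no camera call; for the wrist camera it gives the pose at the moment of the call.
- ctrl.sign_off(): hands the job in; it is judged then, once.
The state is a dict: "time": time; "joint_positions": joint angles; "qd": joint speeds; "joint_torque": joint torques, N m; "position": TCP position; "tool_rot": TCP orientation; "contact_force": force on the tool from outside, world axes, zero at the start; "wrist_torque": the same for the moment, N m; "gripper_width": opening from 0.0 (shut) to 1.0 (fully open); "grasp_force": force on a finger pad.
Only numpy, scipy, OpenCV 4.12 (cv2) and the standard library are available. Lean on these libraries where they do the work, as an engineer would, in place of code of your own. Each camera call takes 0.05 s, during which the arm holds its last target. There are 200 camera calls.

## Task

Lock the cheese portioner's carriage for cleaning: its locking hole is hidden in the rail, and the carriage drags a little as it passes over it. Slide the carriage by its black knob through its full travel, first right up to the stop at the wire-arch end and then right back to the stop at the other end, feeling for the one sticky spot; then bring it back onto that spot, push the steel lock pin beside the knob fully down so that it drops into the hole, and let go. Leave the jars and other things around where they are.

Things in the scene. Friction and masses are not known exactly. Their poses are not given: they have to be found in the camera images.
- portioner: cheese portioner, fixed. Steel rail housing 110 mm wide, 400 long, top at 60, end-stop blocks (tops at 89) at both ends; wooden board 22 high on the side away from the robot; wire arch at one end. Origin on the table under the housing's centre. y: along the rail to the arch end (roughly the robot's left), x: across to the board, z up.
- arch (a point): top middle (bar axis) of the round-bar wire arch, 110 mm above the table, at portioner x = 0.140, y = 0.190; it marks the end where carriage is 0.240. The carriage also carries a thin upright steel fence over the board, out to portioner x = 0.130, between 24 and 76 mm above the table.
- carriage (a joint): aluminium carriage (100 x 80 mm, top at 85) on the rail, m: 0 = at the stop without arch, 0.240 = at the stop by the arch. Even friction 1.5 N plus 4 N per m/s; stays where left. Around one hidden spot between 0.05 and 0.19 it drags: over 30 mm of travel resistance swells smoothly to about 8 N, strongest just before the middle, alike both ways. The locking hole is at the middle.
- knob_top (a point): top centre of the carriage's upright black knob, 150 mm above the table: a plain vertical cylinder 26 mm across, standing 65 mm above the carriage, 22 mm from the rail's middle line on the board side: at portioner x = 0.022, y = carriage - 0.120. Axes as the portioner's.
- pin_top (a point): top centre of the lock pin's round steel head, 24 mm across, 10 thick, 116 mm above the table with the pin up; 54 mm from the knob's axis on the robot's side (portioner x = -0.032, y = carriage - 0.120). The knob stands 34 mm higher.
- pin (a joint): how far the lock pin is pushed down, m: 0 = up (start), 0.014 = fully down. Moves against about 3 N and stays where left. Away from the hidden hole it stops hard at about 0.005; with the carriage within about 4 mm of the middle of the sticky spot it goes down to 0.014 and locks the carriage.
- jar_a: bystander: amber jam jar with steel lid, 60 mm across, 75 tall, standing on the portioner's wooden board beyond the reach of the carriage fence; origin on its underside.
- jar_b: bystander: clear jar with black lid, 56 mm across, 65 tall, standing on the wooden board beyond the reach of the carriage fence; origin on its underside.
- tin_a: bystander: low tin with a pale lid, 68 mm across, 50 tall, on the table on the robot's side of the portioner; origin on its underside.
- jar_c: bystander: amber jar with steel lid, 60 mm across, 70 tall, on the table on the robot's side of the portioner; origin on its underside.
- spoon: bystander: steel spoon with wooden handle lying on the table; origin under its middle.
- bottle: bystander: green glass bottle, 60 mm across, 170 tall, on the table; origin on its underside.
- pot: bystander: small white bowl, 72 mm across, 50 tall, on the table; origin on its underside.

How it is judged:
By the outcome, as a careful person would: the job done as asked, in the order asked, and still so for the second after the job is handed in, with the robot touching nothing.
It also fails if it takes over 51 s, if anything falls off the work surface, if the arm or the gripper's body presses on something with over 40 N, if the wrist force passes 120 N, or if a joint passes its speed limit or range.

## Working session

There is one attempt and no reset: what is moved stays moved. The work goes in short steps, Python scripts to look and compute and a tool call to move; the robot and the scene stay as the last step left them, time stands still between calls to the robot, and variables do not carry over. Pictures are saved under pics/ and viewed, at most 10 in all, crops included, and the job is handed in when it is done.

Besides the shell and the picture viewer there is one more tool, called after "Request:" as name(argument=value, ...) on one line, values as JSON. servo_tool: Moves the arm, as the interface text tells. Its arguments: {"type":"object","properties":{"translation":{"type":"array"},"turn":{"type":"array"},"grip":{"type":"array"},"grip_force":{"type":"number"}},"required":["translation","turn","grip"]}

```bash
mkdir -p pics; python3 - <<'E'
from plant import ctrl
import cv2
s=ctrl.sense(); print({k:s[k] for k in('time','position','tool_rot','contact_force','gripper_width')})
for n in('scene','top'):
    c=ctrl.calibration(n); print(n,c)
    cv2.imwrite(f'pics/{n}0.png',ctrl.snapshot(n))
E
```

```text
{'time': 0.0, 'position': array([ 0.19421025, -0.54064755,  0.21861645]), 'tool_rot': array([ 9.85179186e-01,  1.71525973e-01, -5.98611429e-05, -8.99452984e-04]), 'contact_force': array([ 0.75378601, -0.52687769,  0.15866701]), 'gripper_width': 1.0035266083774992}
scene {'fx': 426.40170210483655, 'fy': 426.40170210483655, 'cx': 325.5076275350304, 'cy': 205.08057889957598, 'R': array([[ 0.2251888 ,  0.97431415, -0.00139445],
       [ 0.62247905, -0.14497149, -0.76909238],
       [-0.74953975,  0.17232297, -0.63913611]]), 't': array([-0.12575003, -0.24053765,  1.54509768])}
top {'fx': 388.55587317851456, 'fy': 388.55587317851456, 'cx': 324.12694089338964, 'cy': 199.37401226273874, 'R': array([[-0.02948629, -0.99953292,  0.00803084],
       [-0.99567912,  0.02866294, -0.08832626],
       [ 0.08805482, -0.01060055, -0.99605922]]), 't': array([-0.0015426 ,  0.54372403,  1.20597127])}
```

View pics/scene0.png

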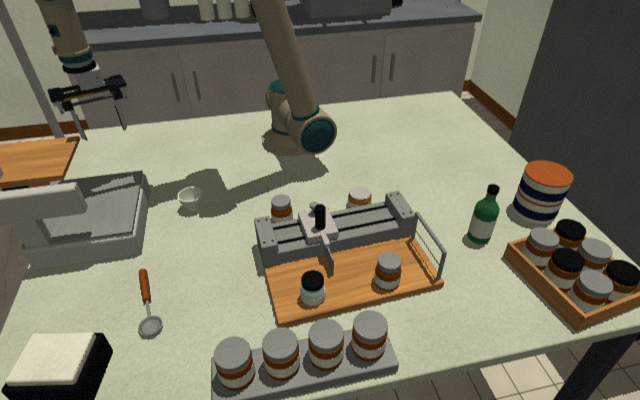

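View pics/top0.png

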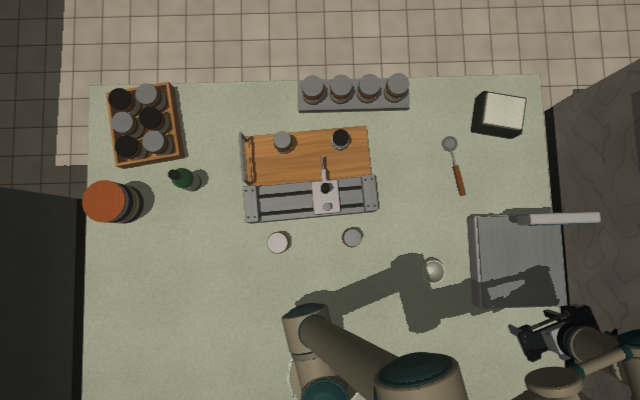

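Scene view shows the portioner with the knob at about (320,215). In the top view the knob is near (326,187), the pin near (327,206), and the arch is at the left. I'll zoom in for pixel positions.

```bash
python3 - <<'E'
import cv2
a=cv2.imread('pics/top0.png')[120:230,230:390]; b=cv2.imread('pics/scene0.png')[180:300,250:450]
cv2.imwrite('pics/c1.png',cv2.resize(a,None,fx=5,fy=5,interpolation=2))
cv2.imwrite('pics/c2.png',cv2.resize(b,None,fx=4,fy=4,interpolation=2))
E
```

```text
(no output)
```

View pics/c1.png

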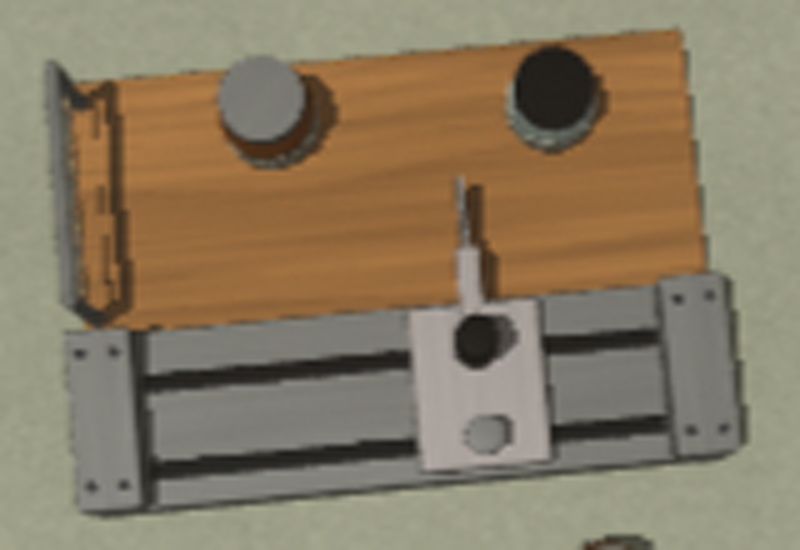

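View pics/c2.png

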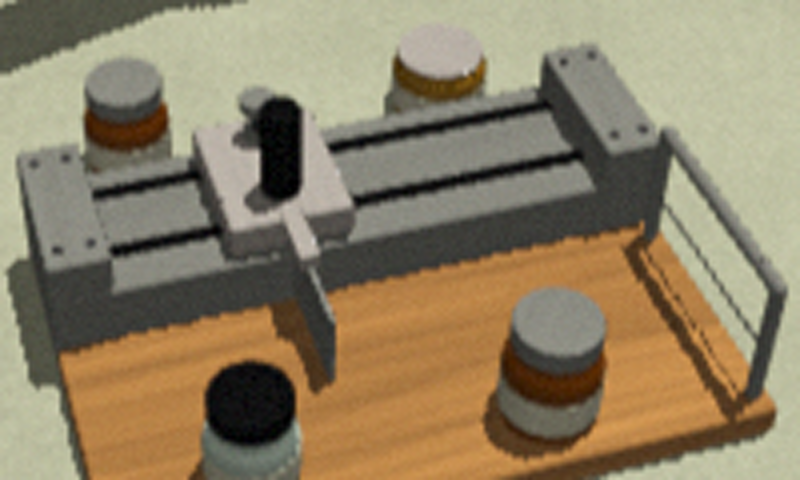

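The crops show eight end-block screws at c1 px (80,353)…(724,428), the knob top at (477,338) and the pin head at (486,432). In c2 the knob top is at (281,103).

```bash
cat > h.py <<'E'
import numpy as np
from plant import ctrl
def ray(c,u,v,z):
    d=c['R'].T@np.array([(u-c['cx'])/c['fx'],(v-c['cy'])/c['fy'],1]); o=-c['R'].T@c['t']
    return o+d*(z-o[2])/d[2]
E
python3 - <<'E'
from h import *
from scipy.spatial.transform import Rotation as R
T=ctrl.calibration('top');S=ctrl.calibration('scene')
p=lambda u,v,z:ray(T,230+(u+.5)/5-.5,120+(v+.5)/5-.5,z)
q=lambda u,v,z:ray(S,250+(u+.5)/4-.5,180+(v+.5)/4-.5,z)
L=np.array([p(*a,.089) for a in[(80,353),(113,352),(91,486),(124,484)]])
r=np.array([p(*a,.089) for a in[(677,299),(710,295),(691,430),(724,428)]])
Ls=np.array([q(*a,.089) for a in[(566,61),(591,55),(614,136),(642,130)]])
rs=np.array([q(*a,.089) for a in[(34,163),(66,158),(58,250),(91,243)]])
for l,rr in((L,r),(Ls,rs)):
    c=(l.mean(0)+rr.mean(0))/2; y=l.mean(0)-rr.mean(0); print('c',c,'sep',np.linalg.norm(y),'yaw',np.degrees(np.arctan2(-y[0],y[1])))
print('knob',p(477,338,.15),q(281,103,.15)); print('pin',p(486,432,.116),q(256,99,.116))
s=ctrl.sense(); print(R.from_quat(s['tool_rot']).as_matrix().round(4))
E
```

```text
c [0.54389912 0.0255096  0.089     ] sep 0.3602640224438079 yaw 3.700091803135055
c [0.54826385 0.02761273 0.089     ] sep 0.35942191208310464 yaw 3.643887522604178
knob [ 0.56703924 -0.01955367  0.15      ] [ 0.56913292 -0.01608852  0.15      ]
pin [ 0.51565511 -0.02364248  0.116     ] [ 0.52172575 -0.02213109  0.116     ]
[[ 9.412e-01  3.379e-01 -4.000e-04]
 [ 3.379e-01 -9.412e-01  1.500e-03]
 [ 2.000e-04 -1.500e-03 -1.000e+00]]
```

Request:
servo_tool(translation=[[0.1, -0.07, 0], [0.2, -0.14, 0], [0.3, -0.21, 0], [0.4, -0.28, 0], [0.5, -0.35, 0], [0.6, -0.42, 0], [0.7, -0.49, 0], [0.8, -0.56, 0], [0.9, -0.63, 0], [1, -0.7, 0]], turn=[0.009, 0.018, 0.027, 0.036, 0.045, 0.054, 0.063, 0.072, 0.081, 0.0895], grip=[0, 0, 0, 0, 0, 0, 0, 0, 0, 0])

```text
time: 1.35
position: [0.279, -0.4209, 0.2191]
tool_rot: [1.0, 0.031, -0.0, -0.0]
contact_force: [-0.1, 0.5, 0.2]
gripper_width: 0.997
grasp_force: 0.0
```

Request:
servo_tool(translation=[[0.08, -0.1, 0], [0.16, -0.2, 0], [0.25, -0.3, 0], [0.33, -0.4, 0], [0.41, -0.5, 0], [0.49, -0.6, 0], [0.57, -0.7, 0], [0.66, -0.8, 0], [0.74, -0.9, 0], [0.82, -1, 0]], turn=[0, 0, 0, 0, 0, 0, 0, 0, 0, 0], grip=[0, 0, 0, 0, 0, 0, 0, 0, 0, 0])

```text
time: 2.6
position: [0.3701, -0.2947, 0.2195]
tool_rot: [0.999, 0.032, -0.0, 0.0]
contact_force: [-0.5, 0.6, 0.9]
gripper_width: 1.002
grasp_force: 0.0
```

Request:
servo_tool(translation=[[0.08, -0.1, 0], [0.16, -0.2, 0], [0.25, -0.3, 0], [0.33, -0.4, 0], [0.41, -0.5, 0], [0.49, -0.6, 0], [0.57, -0.7, 0], [0.66, -0.8, 0], [0.74, -0.9, 0], [0.82, -1, 0]], turn=[0, 0, 0, 0, 0, 0, 0, 0, 0, 0], grip=[0, 0, 0, 0, 0, 0, 0, 0, 0, 0])

```text
time: 3.85
position: [0.4606, -0.1687, 0.2194]
tool_rot: [0.999, 0.032, -0.0, 0.0]
contact_force: [0.8, 0.2, 0.8]
gripper_width: 0.999
grasp_force: 0.0
```

Request:
servo_tool(translation=[[0.08, -0.1, 0], [0.16, -0.2, 0], [0.25, -0.3, 0], [0.33, -0.4, 0], [0.41, -0.5, 0], [0.49, -0.6, 0], [0.57, -0.7, 0], [0.66, -0.8, 0], [0.74, -0.9, 0], [0.82, -1, 0]], turn=[0, 0, 0, 0, 0, 0, 0, 0, 0, 0], grip=[0, 0, 0, 0, 0, 0, 0, 0, 0, 0])

```text
time: 5.1
position: [0.5512, -0.0427, 0.2194]
tool_rot: [0.999, 0.032, -0.0, 0.0]
contact_force: [0.0, 0.5, -0.3]
gripper_width: 0.996
grasp_force: 0.0
```

```bash
python3 - <<'E'
from h import *
import cv2
s=ctrl.sense();print(s['time'],s['position'],s['tool_rot'])
c=ctrl.calibration('wrist'); im=ctrl.snapshot('wrist'); cv2.imwrite('pics/w0.png',im)
np.savez('w0.npz',**c)
uv=lambda X:(lambda k:(c['fx']*k[0]/k[2]+c['cx'],c['fy']*k[1]/k[2]+c['cy']))(c['R']@np.array(X)+c['t'])
print('pred knob',uv([.568,-.018,.15]),'pin',uv([.518,-.023,.116]))
E
```

```text
5.1 [ 0.55121984 -0.0426809   0.21941835] [ 9.99493707e-01  3.18171017e-02 -1.58547263e-05  4.19912404e-05]
pred knob (np.float64(286.91728150455947), np.float64(185.94977620176124)) pin (np.float64(293.5772564970718), np.float64(232.85463470548223))
```

View pics/w0.png

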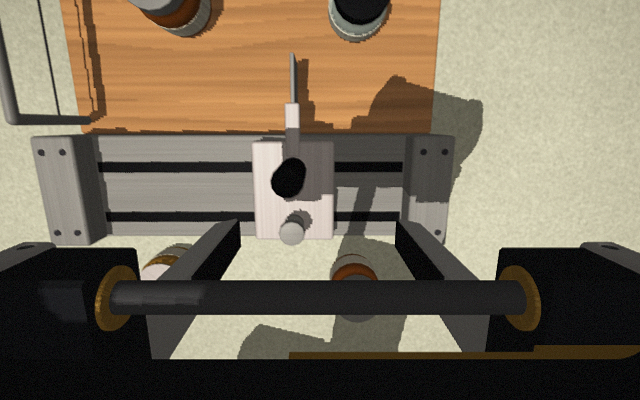

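The wrist view puts the knob top at (286,182) and the pin head at (292,232), within about 3 mm of prediction. I'll descend and grip.

Request:
servo_tool(translation=[[0.09, -0.1, 0.1], [0.17, -0.21, 0.22], [0.17, -0.21, 0.42], [0.17, -0.21, 0.62], [0.17, -0.21, 0.83], [0.17, -0.21, 0.83], [0.17, -0.21, 0.83], [0.17, -0.21, 0.83], [0.17, -0.21, 0.83], [0.17, -0.21, 0.83]], turn=[0, 0, 0, 0, 0, 0, 0, 0, 0, 0], grip=[0, 0, 0, 0, 120, 255, 255, 255, 255, 255], grip_force=30)

```text
time: 6.4
position: [0.5696, -0.0172, 0.1204]
tool_rot: [0.999, 0.032, 0.0, 0.0]
contact_force: [-0.7, 0.1, -0.2]
gripper_width: 0.4
grasp_force: 0.0
```

Request:
servo_tool(translation=[[0, 0, 0], [0, 0, 0], [0, 0, 0], [0, -0.02, 0], [0, -0.04, 0], [0, -0.06, 0], [0, -0.08, 0], [0, -0.1, 0], [0, -0.12, 0], [0, -0.14, 0]], turn=[0, 0, 0, 0, 0, 0, 0, 0, 0, 0], grip=[255, 255, 255, 255, 255, 255, 255, 255, 255, 255])

```text
time: 7.65
position: [0.5683, -0.0002, 0.1201]
tool_rot: [0.999, 0.032, 0.0, 0.0]
contact_force: [-0.9, -2.5, 5.8]
gripper_width: 0.272
grasp_force: 30.0
```

Request:
servo_tool(translation=[[0, -0.012, 0], [0, -0.024, 0], [0, -0.036, 0], [0, -0.048, 0], [0, -0.06, 0], [0, -0.072, 0], [0, -0.084, 0], [0, -0.096, 0], [0, -0.108, 0], [0, -0.12, 0]], turn=[0, 0, 0, 0, 0, 0, 0, 0, 0, 0], grip=[255, 255, 255, 255, 255, 255, 255, 255, 255, 255])

```text
time: 8.9
position: [0.5675, 0.0142, 0.1201]
tool_rot: [0.999, 0.032, 0.0, 0.0]
contact_force: [-1.0, -0.7, 4.8]
gripper_width: 0.272
grasp_force: 30.0
```

Request:
servo_tool(translation=[[0, -0.012, 0], [0, -0.024, 0], [0, -0.036, 0], [0, -0.048, 0], [0, -0.06, 0], [0, -0.072, 0], [0, -0.084, 0], [0, -0.096, 0], [0, -0.108, 0], [0, -0.12, 0]], turn=[0, 0, 0, 0, 0, 0, 0, 0, 0, 0], grip=[255, 255, 255, 255, 255, 255, 255, 255, 255, 255])

```text
time: 10.15
position: [0.5665, 0.0285, 0.1201]
tool_rot: [0.999, 0.032, 0.0, 0.0]
contact_force: [-1.5, -1.7, 5.4]
gripper_width: 0.27
grasp_force: 30.0
```

Request:
servo_tool(translation=[[0, -0.012, 0], [0, -0.024, 0], [0, -0.036, 0], [0, -0.048, 0], [0, -0.06, 0], [0, -0.072, 0], [0, -0.084, 0], [0, -0.096, 0], [0, -0.108, 0], [0, -0.12, 0]], turn=[0, 0, 0, 0, 0, 0, 0, 0, 0, 0], grip=[255, 255, 255, 255, 255, 255, 255, 255, 255, 255])

```text
time: 11.4
position: [0.5655, 0.0429, 0.1201]
tool_rot: [0.999, 0.032, 0.0, 0.0]
contact_force: [-1.5, -1.9, 4.7]
gripper_width: 0.275
grasp_force: 30.0
```

Request:
servo_tool(translation=[[0, -0.013, 0], [0, -0.026, 0], [0, -0.039, 0], [0, -0.052, 0], [0, -0.065, 0], [0, -0.078, 0], [0, -0.091, 0], [0, -0.104, 0], [0, -0.117, 0], [0, -0.13, 0]], turn=[0, 0, 0, 0, 0, 0, 0, 0, 0, 0], grip=[255, 255, 255, 255, 255, 255, 255, 255, 255, 255])

```text
time: 12.65
position: [0.5645, 0.0585, 0.1201]
tool_rot: [0.999, 0.032, 0.0, 0.0]
contact_force: [-0.5, -1.1, 4.8]
gripper_width: 0.27
grasp_force: 30.0
```

Request:
servo_tool(translation=[[0, -0.013, 0], [0, -0.026, 0], [0, -0.039, 0], [0, -0.052, 0], [0, -0.065, 0], [0, -0.078, 0], [0, -0.091, 0], [0, -0.104, 0], [0, -0.117, 0], [0, -0.13, 0]], turn=[0, 0, 0, 0, 0, 0, 0, 0, 0, 0], grip=[255, 255, 255, 255, 255, 255, 255, 255, 255, 255])

```text
time: 13.9
position: [0.5636, 0.0734, 0.1201]
tool_rot: [0.999, 0.032, 0.0, 0.001]
contact_force: [-1.2, -4.2, 5.6]
gripper_width: 0.27
grasp_force: 30.0
```

Request:
servo_tool(translation=[[0, -0.004, 0], [0, -0.008, 0], [0, -0.012, 0], [0, -0.016, 0], [0, -0.02, 0], [0, -0.024, 0], [0, -0.028, 0], [0, -0.032, 0], [0, -0.036, 0], [0, -0.04, 0]], turn=[0, 0, 0, 0, 0, 0, 0, 0, 0, 0], grip=[255, 255, 255, 255, 255, 255, 255, 255, 255, 255])

```text
time: 15.15
position: [0.5633, 0.0771, 0.1201]
tool_rot: [0.999, 0.032, 0.0, 0.001]
contact_force: [-0.9, -6.4, 5.1]
gripper_width: 0.275
grasp_force: 30.0
```

Request:
servo_tool(translation=[[0, -0.004, 0], [0, -0.008, 0], [0, -0.012, 0], [0, -0.016, 0], [0, -0.02, 0], [0, -0.024, 0], [0, -0.028, 0], [0, -0.032, 0], [0, -0.036, 0], [0, -0.04, 0]], turn=[0, 0, 0, 0, 0, 0, 0, 0, 0, 0], grip=[255, 255, 255, 255, 255, 255, 255, 255, 255, 255])

```text
time: 16.4
position: [0.5631, 0.0813, 0.1201]
tool_rot: [0.999, 0.032, 0.0, 0.002]
contact_force: [-1.1, -7.5, 6.3]
gripper_width: 0.269
grasp_force: 30.0
```

Request:
servo_tool(translation=[[0, -0.004, 0], [0, -0.008, 0], [0, -0.012, 0], [0, -0.016, 0], [0, -0.02, 0], [0, -0.024, 0], [0, -0.028, 0], [0, -0.032, 0], [0, -0.036, 0], [0, -0.04, 0]], turn=[0, 0, 0, 0, 0, 0, 0, 0, 0, 0], grip=[255, 255, 255, 255, 255, 255, 255, 255, 255, 255])

```text
time: 17.65
position: [0.5627, 0.0861, 0.1201]
tool_rot: [0.999, 0.032, 0.0, 0.002]
contact_force: [-1.0, -7.8, 6.4]
gripper_width: 0.269
grasp_force: 30.0
```

Request:
servo_tool(translation=[[0, -0.005, 0], [0, -0.01, 0], [0, -0.015, 0], [0, -0.02, 0], [0, -0.025, 0], [0, -0.03, 0], [0, -0.035, 0], [0, -0.04, 0], [0, -0.045, 0], [0, -0.05, 0]], turn=[0, 0, 0, 0, 0, 0, 0, 0, 0, 0], grip=[255, 255, 255, 255, 255, 255, 255, 255, 255, 255])

```text
time: 18.9
position: [0.5623, 0.0928, 0.1201]
tool_rot: [0.999, 0.032, -0.0, 0.001]
contact_force: [-1.1, -5.4, 4.9]
gripper_width: 0.271
grasp_force: 30.0
```

Request:
servo_tool(translation=[[0, -0.06, 0], [0, -0.13, 0], [0, -0.2, 0], [0, -0.27, 0], [0, -0.34, 0], [0, -0.4, 0], [0, -0.43, 0], [0, -0.45, 0], [0, -0.465, 0], [0, -0.48, 0]], turn=[0, 0, 0, 0, 0, 0, 0, 0, 0, 0], grip=[255, 255, 255, 255, 255, 255, 255, 255, 255, 255])

```text
time: 20.15
position: [0.5587, 0.148, 0.1201]
tool_rot: [0.999, 0.032, -0.0, 0.004]
contact_force: [-0.6, -15.4, 6.3]
gripper_width: 0.272
grasp_force: 30.1
```

Request:
servo_tool(translation=[[0, 0.07, 0], [0, 0.16, 0], [0, 0.25, 0], [0, 0.34, 0], [0, 0.41, 0], [0, 0.44, 0], [0, 0.45, 0], [0, 0.46, 0], [0, 0.47, 0], [0, 0.48, 0]], turn=[0, 0, 0, 0, 0, 0, 0, 0, 0, 0], grip=[255, 255, 255, 255, 255, 255, 255, 255, 255, 255])

```text
time: 21.4
position: [0.5621, 0.0971, 0.1201]
tool_rot: [0.999, 0.032, 0.0, -0.002]
contact_force: [-1.9, 6.2, 5.0]
gripper_width: 0.273
grasp_force: 30.0
```

Request:
servo_tool(translation=[[0, 0.004, 0], [0, 0.008, 0], [0, 0.012, 0], [0, 0.016, 0], [0, 0.02, 0], [0, 0.024, 0], [0, 0.028, 0], [0, 0.032, 0], [0, 0.036, 0], [0, 0.04, 0]], turn=[0, 0, 0, 0, 0, 0, 0, 0, 0, 0], grip=[255, 255, 255, 255, 255, 255, 255, 255, 255, 255])

```text
time: 22.65
position: [0.5623, 0.093, 0.1201]
tool_rot: [0.999, 0.032, 0.0, -0.003]
contact_force: [-0.9, 8.0, 5.5]
gripper_width: 0.272
grasp_force: 30.0
```

Request:
servo_tool(translation=[[0, 0.004, 0], [0, 0.008, 0], [0, 0.012, 0], [0, 0.016, 0], [0, 0.02, 0], [0, 0.024, 0], [0, 0.028, 0], [0, 0.032, 0], [0, 0.036, 0], [0, 0.04, 0]], turn=[0, 0, 0, 0, 0, 0, 0, 0, 0, 0], grip=[255, 255, 255, 255, 255, 255, 255, 255, 255, 255])

```text
time: 23.9
position: [0.5626, 0.0883, 0.1201]
tool_rot: [0.999, 0.032, 0.0, -0.003]
contact_force: [-1.6, 7.6, 4.4]
gripper_width: 0.273
grasp_force: 30.0
```

Request:
servo_tool(translation=[[0, 0.005, 0], [0, 0.01, 0], [0, 0.015, 0], [0, 0.02, 0], [0, 0.025, 0], [0, 0.03, 0], [0, 0.035, 0], [0, 0.04, 0], [0, 0.045, 0], [0, 0.05, 0]], turn=[0, 0, 0, 0, 0, 0, 0, 0, 0, 0], grip=[255, 255, 255, 255, 255, 255, 255, 255, 255, 255])

```text
time: 25.15
position: [0.563, 0.0817, 0.1201]
tool_rot: [0.999, 0.032, 0.0, -0.002]
contact_force: [-0.6, 6.2, 4.8]
gripper_width: 0.274
grasp_force: 30.0
```

Request:
servo_tool(translation=[[0, 0.06, 0], [0, 0.15, 0], [0, 0.25, 0], [0, 0.35, 0], [0, 0.45, 0], [0, 0.56, 0], [0, 0.67, 0], [0, 0.78, 0], [0, 0.89, 0], [0, 1, 0]], turn=[0, 0, 0, 0, 0, 0, 0, 0, 0, 0], grip=[255, 255, 255, 255, 255, 255, 255, 255, 255, 255])

```text
time: 26.4
position: [0.571, -0.0402, 0.1201]
tool_rot: [0.999, 0.032, 0.0, -0.001]
contact_force: [-1.5, 1.9, 5.1]
gripper_width: 0.272
grasp_force: 30.0
```

Request:
servo_tool(translation=[[0, 0.08, 0], [0, 0.15, 0], [0, 0.22, 0], [0, 0.28, 0], [0, 0.33, 0], [0, 0.37, 0], [0, 0.4, 0], [0, 0.42, 0], [0, 0.44, 0], [0, 0.455, 0]], turn=[0, 0, 0, 0, 0, 0, 0, 0, 0, 0], grip=[255, 255, 255, 255, 255, 255, 255, 255, 255, 255])

```text
time: 27.65
position: [0.5743, -0.0916, 0.1201]
tool_rot: [1.0, 0.031, 0.0, -0.004]
contact_force: [-1.0, 11.3, 6.6]
gripper_width: 0.272
grasp_force: 30.1
```

Request:
servo_tool(translation=[[0, -0.06, 0], [0, -0.15, 0], [0, -0.25, 0], [0, -0.36, 0], [0, -0.48, 0], [0, -0.6, 0], [0, -0.72, 0], [0, -0.83, 0], [0, -0.93, 0], [0, -1, 0]], turn=[0, 0, 0, 0, 0, 0, 0, 0, 0, 0], grip=[255, 255, 255, 255, 255, 255, 255, 255, 255, 255])

```text
time: 28.9
position: [0.5667, 0.0248, 0.1201]
tool_rot: [0.999, 0.032, 0.0, 0.0]
contact_force: [-0.4, -1.8, 5.8]
gripper_width: 0.274
grasp_force: 30.0
```

Request:
servo_tool(translation=[[0, -0.06, 0], [0, -0.14, 0], [0, -0.22, 0], [0, -0.3, 0], [0, -0.37, 0], [0, -0.43, 0], [0, -0.48, 0], [0, -0.515, 0], [0, -0.525, 0], [0, -0.525, 0]], turn=[0, 0, 0, 0, 0, 0, 0, 0, 0, 0], grip=[255, 255, 255, 255, 255, 255, 255, 255, 255, 255])

```text
time: 30.15
position: [0.5627, 0.0862, 0.1201]
tool_rot: [0.999, 0.032, 0.0, 0.001]
contact_force: [-1.5, -4.6, 5.6]
gripper_width: 0.273
grasp_force: 30.0
```

Request:
servo_tool(translation=[[0, 0, 0], [0, 0, 0], [0, 0, 0], [0, 0, -0.12], [0, 0, -0.28], [0, 0, -0.46], [-0.1, 0, -0.48], [-0.21, 0, -0.48], [-0.32, 0, -0.48], [-0.435, 0, -0.48]], turn=[0, 0, 0, 0, 0, 0, 0, 0, 0, 0], grip=[100, 100, 100, 100, 100, 100, 255, 255, 255, 255])

```text
time: 31.4
position: [0.5089, 0.0837, 0.1768]
tool_rot: [0.999, 0.032, -0.001, 0.0]
contact_force: [0.3, 0.4, 0.7]
gripper_width: 0.22
grasp_force: 0.0
```

```bash
python3 - <<'E'
from h import *
import cv2
s=ctrl.sense();print(s['time'],s['position'],s['gripper_width'],s['contact_force'])
im=ctrl.snapshot('scene'); cv2.imwrite('pics/s1.png',cv2.resize(im[150:300,220:470],None,fx=3.2,fy=3.2,interpolation=2))
E
```

```text
31.4 [0.50891098 0.08370286 0.17682262] 0.2197173894365394 [0.34842294 0.42603408 0.6696909 ]
```

View pics/s1.png

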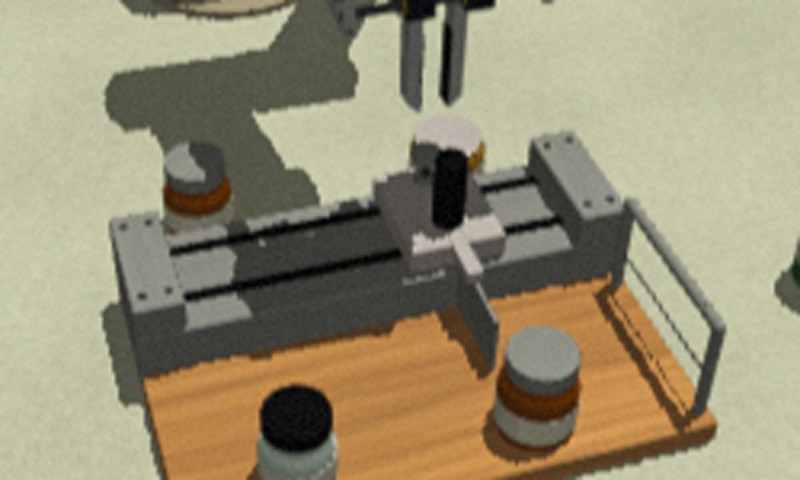

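The gripper is above the pin (pin head near (425,152)), the knob is free and nothing else has moved. I'll press down in two stages.

Request:
servo_tool(translation=[[0.02, 0, 0], [0.02, 0, 0.1], [0.02, 0, 0.2], [0.02, 0, 0.29], [0.02, 0, 0.34], [0.02, 0, 0.37], [0.02, 0, 0.39], [0.02, 0, 0.41], [0.02, 0, 0.43], [0.02, 0, 0.45]], turn=[0, 0, 0, 0, 0, 0, 0, 0, 0, 0], grip=[255, 255, 255, 255, 255, 255, 255, 255, 255, 255])

```text
time: 32.7
position: [0.5133, 0.0839, 0.1237]
tool_rot: [0.999, 0.032, 0.0, 0.0]
contact_force: [-0.3, 0.1, 3.0]
gripper_width: 0.006
grasp_force: 1.4
```

Request:
servo_tool(translation=[[0, 0, 0.01], [0, 0, 0.02], [0, 0, 0.03], [0, 0, 0.04], [0, 0, 0.05], [0, 0, 0.06], [0, 0, 0.07], [0, 0, 0.08], [0, 0, 0.085], [0, 0, 0.085]], turn=[0, 0, 0, 0, 0, 0, 0, 0, 0, 0], grip=[255, 255, 255, 255, 255, 255, 255, 255, 255, 255])

```text
time: 33.95
position: [0.5134, 0.084, 0.116]
tool_rot: [0.999, 0.032, 0.001, 0.0]
contact_force: [-4.5, -0.0, 19.1]
gripper_width: 0.006
grasp_force: 9.6
```

The force rose to 19 N with the fingertips at z ≈ 0.102, so the pin is fully down (14 mm) against its stop. Retreating straight up.

Request:
servo_tool(translation=[[0, 0, -0.08], [0, 0, -0.2], [0, 0, -0.35], [0, 0, -0.5], [0, 0, -0.65], [0, 0, -0.75], [0, 0, -0.8], [0, 0, -0.8], [0, 0, -0.8], [0, 0, -0.8]], turn=[0, 0, 0, 0, 0, 0, 0, 0, 0, 0], grip=[255, 255, 255, 255, 255, 255, 255, 255, 255, 255])

```text
time: 35.2
position: [0.5127, 0.0839, 0.2086]
tool_rot: [0.999, 0.032, -0.001, 0.0]
contact_force: [-0.2, 0.6, -0.5]
gripper_width: 0.006
grasp_force: 0.0
```

```bash
python3 - <<'E'
from h import *
import cv2
print(ctrl.sense()['contact_force'])
im=ctrl.snapshot('wrist'); cv2.imwrite('pics/w1.png',im)
E
```

```text
[-0.19674382  0.62543099 -0.53702468]
```

View pics/w1.png

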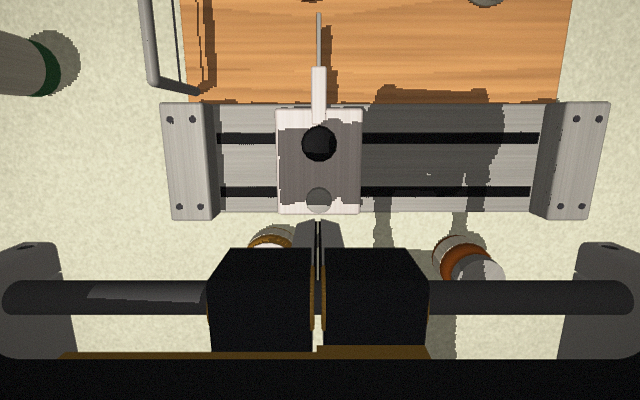

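The wrist view shows the pin head sunk at (318,200), the knob at (318,143) and the gripper clear.

```bash
python3 -c "
from plant import ctrl
print(ctrl.sign_off())"
```

```text
the job is handed in; nothing more can be done
None
```

The carriage went to the arch-end stop, back to the other stop, and then onto the sticky spot at about 0.178 m; there the lock pin went fully down (14 mm, pressing force up to 19 N) and the arm let go, with the job handed in at about 35 s.

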